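# Park the captive screw and open the inspection cover of a strap slitting machine

### The arm

A 7-joint arm with a two-finger parallel gripper is mounted at the origin on the work surface. World frame = base frame: x ahead of the robot, y to its left, z up, the work surface at z = 0. Lengths are in m, angles in degrees, forces in N, time in s.
With the tool pointing down it reaches from about 0.425 to 0.875 m from the base axis. Payload 4.7 kg.
Tool frame: the origin (TCP) lies at the very end of the fingers, on their centre line; the grasp point (between the pads) lies 19 mm behind it; z points along the fingers, y is the line along which they close (so a half turn about z gives the same grasp; the last joint's range is limited). The gripper opens to 87 mm and grips with 3 to 60 N. Pads are 19 mm wide; open, the fingers measure 117 mm over their backs; the gripper's body (75 mm by 190 mm) begins 51 mm behind the grasp point.
Start: joints at [0.808, 18.392, -4.016, 83.108, 1.295, 78.541, -3.26], TCP at [0.65, -0, 0.197] pointing down, gripper open.
Joint ranges: [-163.93, 163.93], [-17.29, 119.83], [-79.2, 71.16], [3.27, 140.29], [-89.18, 269.18], [5.43, 117.66], [-154.24, 154.24]. Speed limits (degrees/s): [147.25, 147.25, 180, 180, 180, 180, 180].

### API

Orientations are given as [roll, pitch, yaw] about the fixed x, y, z axes, in that order (R = Rz(yaw) Ry(pitch) Rx(roll)).
In Python, from cell import get_obs, read_camera, sign_off, silhouettes gives the robot as it stands.
- The arm moves only by the tool play_rows, never from a script. Its argument "steps" is a list that holds one entry, the list of rows, each a list of 7 numbers: the shift along the tool's x, y, z in m, then the turn, a rotation vector about the tool's x, y, z in rad, then the finger opening in m, from 0 to 0.087. A call has 1 to 12 rows; each row shifts and turns the commanded pose from where the row before left it, along the tool's axes as they then stand; what a row does not reach is not made up. A row lasts 1/10 s, in which the tool goes at most 50 mm and 8.59 degrees, less where a joint would pass 70% of its speed; a pose out of reach is approached as far as the arm can. A call is refused whole if a number of a shift passes 0.05 or a number of a turn 0.15, either way. A call with a gripper value outside its range is refused whole. The fingers move at their own pace and stop on an object; "force" is the grip in N (left out, the last holds). Time passes only in rows, so rows that do not move let the fingers close. It gives the time, the measured TCP pose, the force, the opening and the grip force at its end, in the units of the state.
- get_obs(): the state, without advancing time (a new reading comes with each control period).
- read_camera(name): name is "scene" or "side" or "wrist"; returns a dict with "frame" (384x512x3 uint8, red, green, blue), "intrinsics" (3x3 intrinsics, pixels), "view" (4x4, takes a point from world to camera coordinates). Camera axes: x right, y up, looking along -z (the intrinsics and any distortion apply to the point x, -y, -z); pixel columns grow to the right and rows downward; lengths in m; the calibration is good to about 2 mm. The wrist camera is an equidistant fisheye: a pixel r from the principal point sees the ray r / f radians off the axis. A picture is of the moment at which its call begins. There is no depth.
- sign_off(): hands the job in; it is judged then, once.
Trained networks look in the newest picture that a camera, given by its name, has taken for a name from the list of things; names that differ only in an ending like _2 or _b are one class to them, and where a whole thing is asked for, a point or a joint stands for the part that bears it (a point fixed in the world has none). Each returns a list of dicts, best first, with "p" (0 to 1); they miss things now and then, are a little off and sometimes report something else, mostly with a low value. They report only what shows in the picture. A call takes as long as a camera call.
- silhouettes(camera, name): "pixels" (384x512 bool, what is visible of it) and "extent" ([left, top, right, bottom] in pixels, round what is visible of it).
The state is a dict: "time_s": time; "qpos": joint angles; "joint_velocities": joint speeds; "effort": joint torques, N m; "tool_pos": TCP position; "tool_rot": TCP orientation; "force": force on the tool from outside, world axes, zero at the start; "wrist_torque": the same for the moment, N m; "grip_width": finger opening in m; "grasp_force": force on a finger pad.
Only numpy, scipy, OpenCV 4.12 (cv2) and the standard library are available. Lean on these libraries where they do the work, as an engineer would, in place of code of your own. Each camera call takes 0.05 s, during which the arm holds its last target. There are 200 camera calls.

### The job

The gears of the small slitting machine want oiling, so open its inspection cover. With the cover still shut, pull its knurled captive screw straight up against the spring, keep pulling while you turn it anticlockwise until the thread takes, and screw it out until it is fully home and stays up by itself: snug, never forced. Then slide the cover along its rails to the stop, and leave the tin on the machine and the things around it where they are.

Things in the scene. Friction and masses are not known exactly. Their poses are not given: they have to be found in the camera images.
- machine: Strap slitting machine, bolted down: grey-green cast gear case 150 mm (x) by 300 mm (y), flat deck 90 mm above the table, grey motor on its left (+y) end, two shafts with steel discs on its right end. Origin: under the case's centre at table height; x to its back, y along the case to the motor. On the deck an aluminium cover plate 100 (x) by 130 (y) mm, top 96 mm up, slides between two steel rails 12 mm high.
- cover (a joint): How far the inspection cover has slid along the machine's +y, towards the motor: 0 shut, 0.060 m open at its stop. It drags with about 5 N and stays where it is left. While the screw is lifted less than about 7 mm its tip stands in the casting and locks the cover to within 1 mm.
- tab (a point): Centre of the pull tab that stands upright on the cover near its right (-y) end: an aluminium rib 44 mm wide (machine x), 10 mm thick (machine y), 30 mm tall above the cover's top (this point is 15 mm above it), on the cover's middle line, 85 mm towards -y from the screw. It moves with the cover.
- knob (a point): Centre of the captive screw's round knurled steel knob: 32 mm diameter, 22 mm tall, axis upright. With the screw down it is 134 mm above the table; pulled or screwed out it rises, by 14.5 mm when fully home against its shoulder. A spring draws it down with about 8 N when down and 13 N at home. It travels with the cover.
- boss (a point): Top centre of the steel boss on the cover under the knob, 28 mm diameter, 26 mm tall, with a foot flange 42 mm wide and 5 mm thick. Inside is a coarse three-start right-hand thread, 18 mm of lift per full turn, 0.8 mm axial play: turned anticlockwise seen from above, the screw moves outward. At rest the screw is below the thread and turns freely.
- screw: The screw; origin on its axis 38 mm below the knob's centre; yaw says nothing. Pulled up it meets the thread's underside after 3 to 9 mm, unseen; kept pulled (15 to 20 N in all; over 45 N on it harms) and turned, it climbs, and within 2.1 rad, at 9 mm, is caught; let go earlier it drops, keeping its angle. Caught, it stays up and turns easily (0.1 N m); 2 rad more to home, where it stops rising and tightens; over 60 N strips it.
- oiler: White plastic oil bottle with a thin spout, 54 mm diameter, 145 mm tall, standing in front of the machine; origin at its foot. Leave alone.
- driver: Screwdriver with a black handle lying in front of the machine; origin under its middle. Leave alone.
- grease_tin: Flat round aluminium tin, 52 mm diameter, 35 mm tall, standing on the machine's deck at its motor end; origin at its foot. Leave alone.
- shoe_last: Grey plastic shoe last, about 190 mm long and 97 mm tall, standing on its sole behind the machine; origin under its middle. Leave alone.
- cone_a: Cone of off-white thread, 74 mm diameter, 110 mm tall, at one side of the table; origin at its foot. Leave alone.
- cone_b: Cone of dark thread, same size, at a side of the table; origin at its foot. Leave alone.
- hammer: Hammer lying at the left of the table; origin under its middle. Leave alone.
- eyelet_tray: Small grey two-part tray of brass eyelets, 110 by 75 by 40 mm, at the right of the table; origin under its middle. Leave alone.

How it is judged:
By the outcome, as a careful person would: the job done as asked, in the order asked, and still so for the second after the job is handed in, with the robot touching nothing.
It also fails if it takes over 64 s, if anything falls off the work surface, if the arm or the gripper's body presses on something with over 40 N, if the wrist force passes 120 N, or if a joint passes its speed limit or range.

## Working session

There is one attempt and no reset: what is moved stays moved. The work goes in short steps, Python scripts to look and compute and a tool call to move; the robot and the scene stay as the last step left them, time stands still between calls to the robot, and variables do not carry over. Pictures are saved under pics/ and viewed, at most 10 in all, crops included, and the job is handed in when it is done.

Besides the shell and the picture viewer there is one more tool, called after "Request:" by a JSON object that holds its "fn" and its "kwargs". play_rows: Moves the arm, as the interface text tells. Its arguments: {"type":"object","properties":{"steps":{"type":"array","items":{"type":"array","items":{"type":"array","items":{"type":"number"}}}},"force":{"type":"number"}},"required":["steps"]}

```bash
ls; mkdir -p pics; cat > h.py <<'E'
import numpy as np, cv2
from cell import *
def ray(c,u,v,cam):
    K=np.array(c["intrinsics"]);V=np.array(c["view"])
    x=(u-K[0,2])/K[0,0];y=(v-K[1,2])/K[1,1]
    if cam=="wrist":
        t=np.hypot(x,y);s=np.sin(t)/max(t,1e-9);d=np.array([x*s,-y*s,-np.cos(t)])
    else: d=np.array([x,-y,-1.])
    R=V[:3,:3];o=-R.T@V[:3,3];d=R.T@d
    return o,d/np.linalg.norm(d)
def proj(c,p,cam):
    K=np.array(c["intrinsics"]);V=np.array(c["view"])
    q=V[:3,:3]@np.array(p)+V[:3,3];q=np.array([q[0],-q[1],-q[2]])
    if cam=="wrist":
        r=np.hypot(q[0],q[1]);t=np.arctan2(r,q[2]);a,b=q[:2]/max(r,1e-9)*t
    else: a,b=q[:2]/q[2]
    return K[0,0]*a+K[0,2],K[1,1]*b+K[1,2]
def atz(c,u,v,z,cam):
    o,d=ray(c,u,v,cam);return o+d*(z-o[2])/d[2]
E
python3 - <<'E'
from h import *
ims=[]
for n in ("scene","side","wrist"):
    c=read_camera(n);cv2.imwrite(f"pics/{n}0.png",c["frame"][:,:,::-1])
    print(n,np.round(c["intrinsics"],1).tolist(),np.round(ray(c,256,192,n),3).tolist())
    for t in ("knob","tab","grease_tin","machine","oiler","shoe_last"):
        for s in silhouettes(n,t)[:2]:
            print(t,round(s["p"],2),s["extent"],s["pixels"].sum(), [round(float(x.mean()),1) for x in np.nonzero(s["pixels"])[::-1]])
o=get_obs();print(o)
E
```

```text
pics
scene [[360.8, 0.0, 258.4], [0.0, 360.8, 188.2], [0.0, 0.0, 1.0]] [[1.133, 0.53, 0.882], [-0.52, -0.489, -0.7]]
tab 0.67 [207.2, 165.2, 255.2, 199.4] 565 [235.1, 185.1]
tab 0.42 [160.9, 113.7, 175.0, 146.9] 429 [165.3, 132.3]
grease_tin 0.51 [249.1, 208.9, 264.1, 226.1] 277 [256.1, 215.9]
grease_tin 0.25 [209.6, 169.7, 254.8, 194.6] 556 [235.4, 185.2]
machine 0.82 [186.9, 156.6, 313.8, 271.5] 6674 [252.3, 220.1]
oiler 0.49 [251.2, 156.5, 265.5, 184.7] 306 [258.6, 171.3]
shoe_last 0.73 [171.4, 191.6, 217.0, 242.7] 1083 [193.1, 217.6]
side [[463.3, 0.0, 262.2], [0.0, 463.3, 188.7], [0.0, 0.0, 1.0]] [[-0.079, -0.937, 0.889], [0.45, 0.677, -0.583]]
knob 0.65 [275.8, 183.1, 288.4, 194.4] 115 [281.9, 187.3]
tab 0.98 [265.8, 184.0, 316.0, 224.4] 1070 [288.1, 203.5]
tab 0.25 [276.1, 182.7, 287.8, 191.8] 120 [282.0, 187.4]
grease_tin 0.62 [260.2, 162.9, 273.9, 181.2] 224 [268.4, 170.4]
machine 0.7 [216.0, 146.9, 340.6, 276.0] 7671 [277.7, 214.4]
oiler 0.95 [239.8, 215.6, 260.5, 260.5] 612 [249.5, 242.0]
oiler 0.17 [265.7, 183.8, 315.3, 222.8] 1073 [288.3, 203.9]
shoe_last 0.55 [304.8, 18
[... 657 characters left out ...]
'qpos': array([ 0.80834115, 18.39209541, -4.01536408, 83.10621276,  1.29600289,
       78.54140994, -3.25891417]), 'joint_velocities': array([ 0.0115315 ,  0.17786762,  0.02622561, -0.00297441, -0.07267048,
        0.05037224,  0.14906538]), 'effort': array([ 2.49400227e-04, -4.91114187e+01, -4.02886514e-01, -3.12777257e+01,
       -6.34605763e-02,  3.38142668e-02, -7.48014088e-06]), 'tool_pos': array([ 6.50031300e-01, -5.06507391e-05,  1.97096229e-01]), 'tool_rot': array([1.79994534e+02, 3.90017468e-03, 9.00010119e+01]), 'force': array([0.64108649, 0.32693074, 0.17748458]), 'wrist_torque': array([-0.01933938, -0.01976877,  0.02881295]), 'grasp_force': 0.0, 'grip_width': 0.08688877134560487}
```

```bash
python3 - <<'E'
import cv2,numpy as np
a=cv2.imread("pics/wrist0.png")[60:330,100:340];b=cv2.imread("pics/side0.png")[130:290,190:370];c=cv2.imread("pics/scene0.png")[130:290,160:340]
a=cv2.resize(a,(480,540),interpolation=cv2.INTER_CUBIC)
b=cv2.resize(b,(304,270),interpolation=cv2.INTER_CUBIC);c=cv2.resize(c,(304,270),interpolation=cv2.INTER_CUBIC)
cv2.imwrite("pics/m0.png",np.hstack([a,np.vstack([b,c])]))
E
```

```text
(no output)
```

View pics/m0.png

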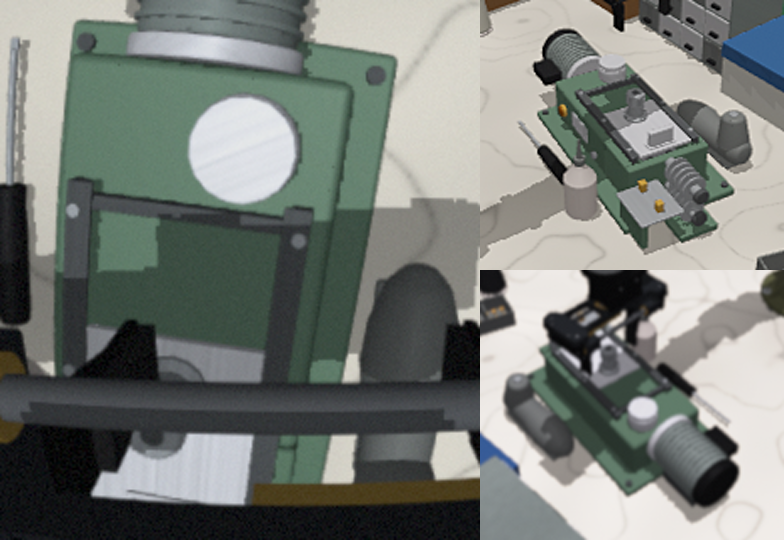

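```bash
python3 - <<'E'
from h import *
w=read_camera("wrist");s=read_camera("side");sc=read_camera("scene")
for u,v in((136,165),(135,245),(249.5,180.5)): print("bolt",atz(w,u,v,.102,"wrist").round(4))
print("tin top",atz(w,222,134.5,.125,"wrist").round(4))
print("tin side",atz(s,268,167,.125,"side").round(4))
print("knob side",atz(s,282,187.3,.138,"side").round(4),"scene",atz(sc,235,180,.134,"scene").round(4), "tab", atz(s,296.6,210,.111,"side").round(4))
E
```

```text
bolt [0.5347 0.0227 0.102 ]
bolt [ 0.5228 -0.067   0.102 ]
bolt [0.6501 0.0059 0.102 ]
tin top [0.626  0.0529 0.125 ]
tin side [0.6155 0.0375 0.125 ]
knob side [ 0.5736 -0.0886  0.138 ] scene [ 0.584  -0.0742  0.134 ] tab [ 0.5643 -0.1675  0.111 ]
```

Request:
{"fn": "play_rows", "kwargs": {"steps": [[[-0.021,-0.018,0,0,0,0,0.087],[-0.021,-0.018,0,0,0,0,0.087],[-0.021,-0.018,0,0,0,0,0.087],[-0.02,-0.019,0,0,0,0,0.087],[0,0,0,0,0,0,0.087],[0,0,0,0,0,0,0.087]]]}}

```text
time_s: 1.8
tool_pos: [0.5771, -0.0833, 0.1975]
tool_rot: [179.9, -0.0, 89.9]
force: [-0.1, 0.9, -0.4]
grip_width: 0.0873
grasp_force: 0.0
```

```bash
python3 - <<'E'
from h import *
c=read_camera("wrist");im=c["frame"][:,:,::-1].copy()
print(get_obs()["tool_pos"], proj(c,(0.577,-.083,.145),"wrist"))
for t in ("knob","tab"):
    for s in silhouettes("wrist",t)[:2]:
        print(t,round(s["p"],2),s["extent"],s["pixels"].sum(), [round(float(x.mean()),1) for x in np.nonzero(s["pixels"])[::-1]])
cv2.imwrite("pics/w1.png",cv2.resize(im[80:330,100:400],(720,600),interpolation=cv2.INTER_CUBIC))
E
```

```text
[ 0.57746388 -0.08227229  0.19734173] (np.float64(249.3276725980775), np.float64(198.61514676328537))
knob 0.83 [231.3, 171.9, 270.6, 210.7] 1194 [250.9, 190.6]
tab 0.84 [193.8, 147.6, 305.9, 252.7] 9713 [247.4, 200.1]
tab 0.3 [271.8, 22.6, 330.7, 75.4] 2470 [300.4, 46.9]
```

View pics/w1.png

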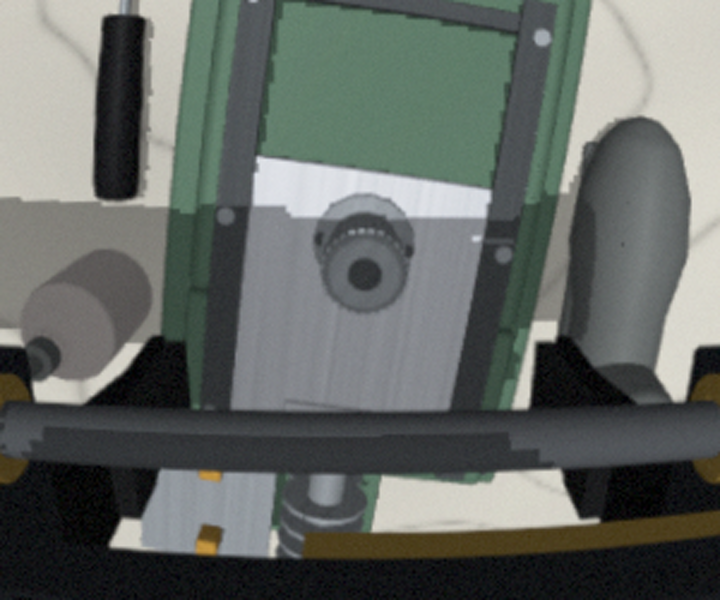

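```bash
python3 - <<'E'
from h import *
c=read_camera("wrist")
print("knob",atz(c,252.1,193.3,.145,"wrist").round(4), get_obs()["tool_pos"])
f=lambda u,v:atz(c,100+u/2.4,80+v/2.4,.096,"wrist").round(4)
for p in((258,158),(490,188),(232,405),(450,405)): print(f(*p))
p=[atz(c,100+u/2.4,80+v/2.4,.102,"wrist") for u,v in((226,216),(503,255),(542,37))];print(np.round(p,4))
d=p[2]-p[1];print(np.degrees(np.arctan2(d[0],d[1])));d=p[1]-p[0];print(np.degrees(np.arctan2(d[1],d[0])))
E
```

```text
knob [ 0.5799 -0.0765  0.145 ] [ 0.57761633 -0.08165476  0.19696002]
[ 0.5364 -0.042   0.096 ]
[ 0.632  -0.0541  0.096 ]
[ 0.5202 -0.1534  0.096 ]
[ 0.6192 -0.1529  0.096 ]
[[ 0.5234 -0.065   0.102 ]
 [ 0.6377 -0.0812  0.102 ]
 [ 0.6507  0.0089  0.102 ]]
8.209375052185202
-8.087619580311875
```

Request:
{"fn": "play_rows", "kwargs": {"steps": [[[0.005,0.0024,0,0,0,0.149,0.06],[0,0,0,0,0,0.149,0.06],[0,0,0,0,0,0.149,0.06],[0,0,0,0,0,0.149,0.06],[0,0,0,0,0,0.149,0.06],[0,0,0,0,0,0.149,0.06],[0,0,0,0,0,0.149,0.06],[0,0,0,0,0,0.149,0.06],[0,0,0,0,0,0.149,0.06],[0,0,0,0,0,0.149,0.06],[0,0,0,0,0,0.149,0.06],[0,0,0,0,0,0.149,0.06]]]}}

```text
time_s: 3.2
tool_pos: [0.5799, -0.077, 0.1968]
tool_rot: [-180.0, 0.0, -12.7]
force: [-0.6, -0.1, 0.1]
grip_width: 0.0599
grasp_force: 0.0
```

Request:
{"fn": "play_rows", "kwargs": {"steps": [[[0,0,0,0,0,0.149,0.06],[0,0,0,0,0,0.149,0.06],[0,0,0,0,0,0.149,0.06],[0,0,0.012,0,0,0,0.06],[0,0,0.012,0,0,0,0.06],[0,0,0,0,0,0,0.06],[0,0,0,0,0,0,0.06],[0,0,0,0,0,0,0.06]]]}}

```text
time_s: 4.0
tool_pos: [0.5796, -0.078, 0.1732]
tool_rot: [-180.0, -0.0, -38.0]
force: [0.6, -0.6, -0.3]
grip_width: 0.0598
grasp_force: 0.0
```

```bash
python3 - <<'E'
from h import *
c=read_camera("wrist");im=c["frame"][:,:,::-1].copy()
o=get_obs();print(o["tool_pos"],o["tool_rot"],o["qpos"])
p=proj(c,(0.580,-.0765,.145),"wrist");print(p)
for s in silhouettes("wrist","knob")[:1]: print(s["extent"])
x,y=int(p[0]),int(p[1])
cv2.imwrite("pics/w2.png",cv2.resize(im[y-60:y+60,x-80:x+80],(640,480),interpolation=cv2.INTER_CUBIC));print(x-80,y-60)
E
```

```text
[ 0.57974327 -0.07811275  0.17348219] [-1.79975005e+02 -4.08844146e-02 -3.80213124e+01] [  -2.43705284   11.07099848    8.57556467   95.03295263   -1.70663639
   73.97562295 -121.57020793]
(np.float64(247.74552192182458), np.float64(209.27600616704763))
[229.5, 182.7, 271.1, 226.2]
167 149
```

View pics/w2.png

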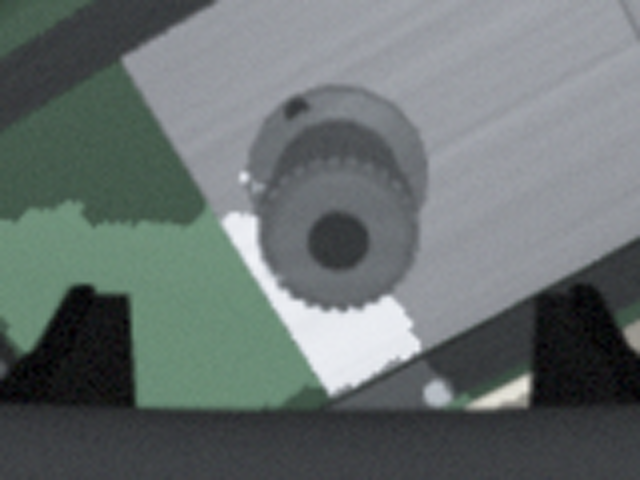

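```bash
python3 - <<'E'
from h import *
c=read_camera("wrist")
k=atz(c,251.5,208,.145,"wrist");o=get_obs();print(k.round(4),o["tool_pos"],c["view"].round(3).tolist())
from scipy.spatial.transform import Rotation as R
r=R.from_euler("xyz",o["tool_rot"],degrees=True)
for q in (k,np.array([.5799,-.0765,.145])): print(r.inv().apply(q-o["tool_pos"]).round(4))
print(r.inv().apply([0.139,.99,0]).round(3))
E
```

```text
[ 0.5791 -0.0794  0.145 ] [ 0.57974587 -0.0781272   0.17356934] [[-0.616, -0.788, -0.002, 0.296], [0.76, -0.593, -0.267, -0.461], [0.209, -0.165, 0.964, -0.502], [0.0, 0.0, 0.0, 1.0]]
[0.0003 0.0014 0.0286]
[-0.0009 -0.0014  0.0286]
[-0.501 -0.865  0.   ]
```

Request:
{"fn": "play_rows", "kwargs": {"steps": [[[-0.0009,0,0.014,0,0,0,0.06],[0,0,0.014,0,0,0,0.06],[0,0,0.014,0,0,0,0.06],[0,0,0.0135,0,0,0,0.06],[0,0,0,0,0,0,0.06],[0,0,0,0,0,0,0.04],[0,0,0,0,0,0,0.034],[0,0,0,0,0,0,0.031],[0,0,0,0,0,0,0.025],[0,0,0,0,0,0,0.025],[0,0,0,0,0,0,0.025]]], "force": 40}}

```text
time_s: 5.25
tool_pos: [0.5782, -0.0795, 0.1192]
tool_rot: [179.9, -0.1, -38.1]
force: [-9.1, -5.4, 14.6]
grip_width: 0.0267
grasp_force: 6.9
```

```bash
python3 - <<'E'
from h import *
o=get_obs();print(o)
E
```

```text
{'time_s': 5.25, 'qpos': array([  -2.2710638 ,   13.16492925,    8.50520911,   98.95481765,
         -1.93219622,   68.04244177, -121.37090786]), 'joint_velocities': array([ 0.38508704, -1.05973492,  0.97344031, -0.87759189,  1.35029266,
        2.77308055,  0.07979186]), 'effort': array([ -3.81009668, -32.01836586,  -2.70407103, -25.73790729,
        -2.10752271,  -3.31918202,  -0.05428351]), 'tool_pos': array([ 0.57824946, -0.07946997,  0.11924135]), 'tool_rot': array([ 1.79876897e+02, -6.41482208e-02, -3.81076795e+01]), 'force': array([-9.11815933, -5.39281756, 14.61793318]), 'wrist_torque': array([-0.88874133,  2.07785103,  0.06060753]), 'grasp_force': 6.90864622592926, 'grip_width': 0.026725975212780657}
```

```bash
python3 - <<'E'
from h import *
w=read_camera("wrist");s=read_camera("side");sc=read_camera("scene")
a=w["frame"][120:300,150:350,::-1];b=s["frame"][140:240,230:350,::-1];c=sc["frame"][150:250,180:300,::-1]
cv2.imwrite("pics/m3.png",np.hstack([cv2.resize(a,(440,560)),np.vstack([cv2.resize(b,(336,280),interpolation=2),cv2.resize(c,(336,280),interpolation=2)])]))
o=get_obs();print(o["grip_width"],o["grasp_force"],o["force"],o["tool_pos"])
E
```

```text
0.025190967151933096 4.981323033571243 [-5.59386867 -2.79525397 10.25436369] [ 0.57831185 -0.07930777  0.11955115]
```

View pics/m3.png

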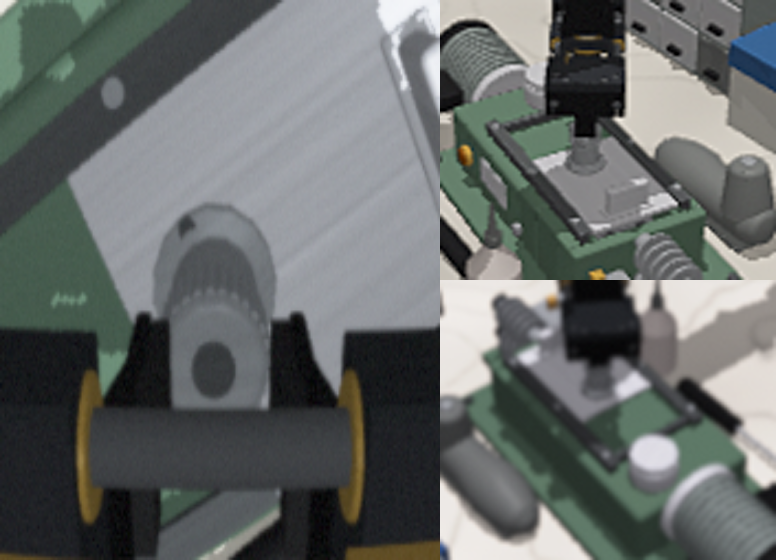

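```bash
python3 - <<'E'
from h import *
w=read_camera("wrist");o=get_obs();t=o["tool_pos"]
g=lambda p:np.round([(proj(w,p,"wrist")[0]-150)*2.2,(proj(w,p,"wrist")[1]-120)*560/180],0)
print("TCP",g(t),"TCP at .145",g([t[0],t[1],.145]))
from scipy.spatial.transform import Rotation as R
X=R.from_euler("xyz",o["tool_rot"],degrees=True).as_matrix()
for dx in(-.0095,.0095):
  for dy in(-.0125,.0125):
    for dz in (0,-.026): print(dx,dy,dz,g(t+X@[dx,dy,dz]))
k=atz(w,150+212/2.2,120+370*180/560,.145,"wrist");print(k, X.T@(k-t))
print(o["grip_width"],o["grasp_force"],o["force"],t)
E
```

```text
TCP [219. 317.] TCP at .145 [219. 364.]
-0.0095 -0.0125 0 [179. 356.]
-0.0095 -0.0125 -0.026 [174. 409.]
-0.0095 0.0125 0 [259. 356.]
-0.0095 0.0125 -0.026 [264. 410.]
0.0095 -0.0125 0 [178. 275.]
0.0095 -0.0125 -0.026 [172. 320.]
0.0095 0.0125 0 [260. 276.]
0.0095 0.0125 -0.026 [266. 320.]
[ 0.57856632 -0.07705604  0.145     ] [-0.00115023 -0.00189698 -0.02542438]
0.024933990269956394 4.940586872398853 [-4.67366045 -2.90221496  8.75011422] [ 0.57830075 -0.07930144  0.11957937]
```

Request:
{"fn": "play_rows", "kwargs": {"steps": [[[0,0,0,0,0,0,0.05],[0,0,0,0,0,0,0.05],[0,0,-0.005,0,0,0,0.05],[0,0,0,0,0,0,0.05],[0,0,0,0,0,0,0.05]]], "force": 40}}

```text
time_s: 5.95
tool_pos: [0.579, -0.0768, 0.1225]
tool_rot: [-180.0, -0.0, -38.0]
force: [1.1, -0.5, -0.8]
grip_width: 0.0489
grasp_force: 0.0
```

Request:
{"fn": "play_rows", "kwargs": {"steps": [[[0,0,0,0,0,0,0.034],[0,0,0,0,0,0,0.034],[0,0,0,0,0,0,0.034],[0,0,0,0,0,0,0.034]]]}}

```text
time_s: 6.35
tool_pos: [0.5787, -0.0774, 0.1224]
tool_rot: [180.0, 0.0, -38.1]
force: [0.8, 0.7, -0.5]
grip_width: 0.0349
grasp_force: 0.0
```

Request:
{"fn": "play_rows", "kwargs": {"steps": [[[0,0,0,0,0,0,0.028],[0,0,0,0,0,0,0.028],[0,0,0,0,0,0,0.028],[0,0,0,0,0,0,0.028]]]}}

```text
time_s: 6.75
tool_pos: [0.5787, -0.0775, 0.1226]
tool_rot: [-180.0, -0.0, -38.1]
force: [-0.9, 0.3, 0.6]
grip_width: 0.0283
grasp_force: 0.0
```

```bash
python3 - <<'E'
from h import *
from scipy.spatial.transform import Rotation as R
from scipy.optimize import least_squares
w=read_camera("wrist");o=get_obs()
def T(p,r):
    M=np.eye(4);M[:3,:3]=R.from_euler("xyz",r,degrees=True).as_matrix();M[:3,3]=p;return M
VT=np.array(w["view"])@T(o["tool_pos"],o["tool_rot"])
V=[VT@np.linalg.inv(T(p,r)) for p,r in (([.57762,-.08165,.19696],[180,0,89.95]),([.57974,-.07812,.1735],[180,0,-38.02]),([.57831,-.0793,.11955],[179.88,-.06,-38.1]))]
px=[(252.1,193.3),(251.5,207.75),(150+212/2.2,120+370*180/560)]
A=[ray(dict(intrinsics=w["intrinsics"],view=v),*q,"wrist") for v,q in zip(V,px)]
def f(x,idx,b=True):
    return np.concatenate([np.cross(A[i][1],x[:3]-A[i][0]) for i in idx])
for idx in ([0,1],[0,1,2],[1,2]):
    s=least_squares(f,[.58,-.08,.14],args=(idx,));print(idx,s.x.round(4),(s.fun*1e3).round(1))
s=read_camera("side");sc=read_camera("scene")
for z in(.145,.135,.125): print(z,[np.round(q,1) for q in(proj(s,(.579,-.0775,z),"side"),proj(sc,(.579,-.0775,z),"scene"))])
im=w["frame"][:,:,::-1];
a=cv2.resize(im[130:250,180:320],(440,377),interpolation=2)
S=cv2.imread("pics/side0.png")[160:220,250:330];C=cv2.imread("pics/scene0.png")[150:210,200:280]
cv2.imwrite("pics/m4.png",np.vstack([np.hstack([cv2.resize(S,(400,300),interpolation=2),cv2.resize(C,(400,300),interpolation=2)]),np.hstack([cv2.resize(a,(350,300)),np.zeros((300,450,3),np.uint8)])]))
E
```

```text
[0, 1] [ 0.5788 -0.0781  0.1402] [-0.5  0.8 -0.2  0.4 -0.8 -0.3]
[0, 1, 2] [ 0.5788 -0.0775  0.1433] [-0.8  0.8 -0.2  1.6 -0.1 -0.4 -0.9 -0.8  0.1]
[1, 2] [ 0.5848 -0.083   0.1639] [ 0.4 -0.4 -0.2 -0.4  0.4  0.3]
0.145 [array([281.2, 182.8]), array([235.4, 176. ])]
0.135 [array([281.1, 185.7]), array([235.4, 178.5])]
0.125 [array([281.1, 188.6]), array([235.5, 180.9])]
```

View pics/m4.png

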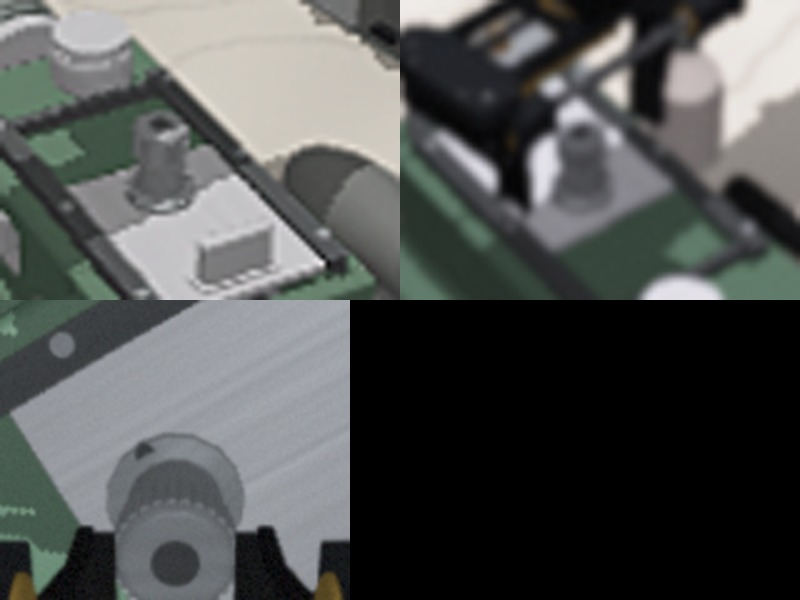

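Request:
{"fn": "play_rows", "kwargs": {"steps": [[[0,0,0,0,0,0,0.01],[0,0,0,0,0,0,0],[0,0,0,0,0,0,0],[0,0,0,0,0,0,0],[0,0,0,0,0,0,0]]], "force": 40}}

```text
time_s: 7.4
tool_pos: [0.5787, -0.0775, 0.1226]
tool_rot: [-180.0, -0.0, -38.1]
force: [0.3, 0.9, -0.4]
grip_width: 0.002
grasp_force: 0.0
```

```bash
python3 - <<'E'
from h import *
w=read_camera("wrist");s=read_camera("side");sc=read_camera("scene")
a=w["frame"][110:290,150:350,::-1];b=s["frame"][150:220,240:340,::-1];c=sc["frame"][150:220,190:290,::-1]
cv2.imwrite("pics/m5.png",np.hstack([cv2.resize(a,(400,560)),np.vstack([cv2.resize(b,(400,280),interpolation=2),cv2.resize(c,(400,280),interpolation=2)])]))
print(get_obs())
E
```

```text
{'time_s': 7.55, 'qpos': array([  -2.32264469,   13.02183943,    8.43963414,   98.72186483,
         -2.03660663,   68.39925656, -121.40542182]), 'joint_velocities': array([ 0.03033714,  0.01205168, -0.14699303, -0.01210447, -0.08347757,
       -0.03380511, -0.05226971]), 'effort': array([-2.59399363e-03, -4.20247149e+01,  1.27565414e+00, -2.97759032e+01,
        2.05428625e-02, -8.32335278e-02, -1.14474410e-04]), 'tool_pos': array([ 0.57871955, -0.07749257,  0.12258928]), 'tool_rot': array([-1.79998306e+02, -5.68249924e-03, -3.80582216e+01]), 'force': array([ 0.68488706, -0.06591556,  0.22447466]), 'wrist_torque': array([ 0.12528179,  0.1127881 , -0.02903366]), 'grasp_force': 0.0, 'grip_width': 0.0003886640878021703}
```

View pics/m5.png

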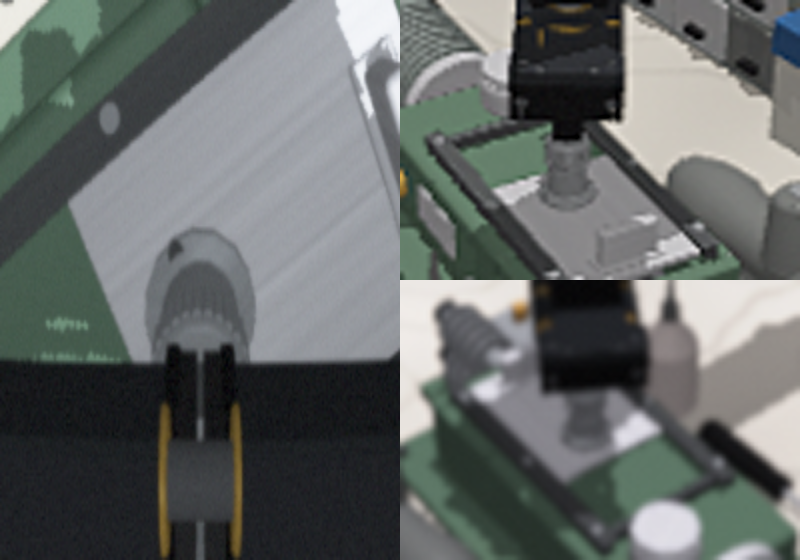

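Request:
{"fn": "play_rows", "kwargs": {"steps": [[[0,0,-0.003,0,0,0,0.06],[0,0,0,0,0,0,0.06],[0,0,0,0,0,0,0.06],[0,0,0,0,0,0,0.06],[0,0,0.006,0,0,0,0.06],[0,0,0.006,0,0,0,0.06],[0,0,0.005,0,0,0,0.06],[0,0,0.004,0,0,0,0.06],[0,0,0,0,0,0,0.06],[0,0,0,0,0,0,0.06]]], "force": 40}}

```text
time_s: 8.55
tool_pos: [0.5787, -0.0775, 0.1044]
tool_rot: [180.0, 0.0, -38.1]
force: [0.5, -0.3, 0.5]
grip_width: 0.0593
grasp_force: 0.0
```

Request:
{"fn": "play_rows", "kwargs": {"steps": [[[0,0,0,0,0,0,0.036],[0,0,0,0,0,0,0.036],[0,0,0,0,0,0,0.036],[0,0,0,0,0,0,0.036]]]}}

```text
time_s: 8.95
tool_pos: [0.5788, -0.0775, 0.1047]
tool_rot: [-180.0, -0.0, -38.1]
force: [-0.7, -0.4, -0.1]
grip_width: 0.039
grasp_force: 0.0
```

Request:
{"fn": "play_rows", "kwargs": {"steps": [[[0,0,0,0,0,0,0.031],[0,0,0,0,0,0,0.031],[0,0,0,0,0,0,0.031]]]}}

```text
time_s: 9.25
tool_pos: [0.5788, -0.0774, 0.1046]
tool_rot: [-180.0, -0.0, -38.1]
force: [0.0, -0.3, 0.1]
grip_width: 0.0315
grasp_force: 10.0
```

Request:
{"fn": "play_rows", "kwargs": {"steps": [[[0,0,0,0,0,0,0.02],[0,0,0,0,0,0,0.01],[0,0,0,0,0,0,0],[0,0,0,0,0,0,0]]], "force": 40}}

```text
time_s: 9.65
tool_pos: [0.5787, -0.0774, 0.1046]
tool_rot: [-180.0, -0.0, -38.1]
force: [-0.2, 0.2, 0.6]
grip_width: 0.0312
grasp_force: 40.0
```

Request:
{"fn": "play_rows", "kwargs": {"steps": [[[0,0,-0.001,0,0,0,0],[0,0,-0.001,0,0,0,0],[0,0,0,0,0,0,0]]]}}

```text
time_s: 9.95
tool_pos: [0.5784, -0.0773, 0.1051]
tool_rot: [180.0, 0.0, -38.0]
force: [5.2, 0.3, -12.0]
grip_width: 0.0311
grasp_force: 40.0
```

Request:
{"fn": "play_rows", "kwargs": {"steps": [[[0,0,-0.001,0,0,0,0],[0,0,0,0,0,0,0],[0,0,0,0,0,0,0]]]}}

```text
time_s: 10.25
tool_pos: [0.5785, -0.0774, 0.1072]
tool_rot: [180.0, 0.0, -38.1]
force: [3.4, -0.1, -10.4]
grip_width: 0.031
grasp_force: 40.0
```

```bash
python3 -c "
from h import *
o=get_obs();print(o['tool_pos'],o['force'],o['wrist_torque'],o['grip_width'])"
```

```text
[ 0.57845072 -0.07738551  0.10720907] [  3.35938926  -0.14723677 -10.42510248] [ 0.17691982 -0.71495207  0.02838016] 0.031002219970049906
```

Request:
{"fn": "play_rows", "kwargs": {"steps": [[[0,0,-0.001,0,0,0,0],[0,0,-0.001,0,0,0,0],[0,0,0,0,0,0,0],[0,0,0,0,0,0,0]]]}}

```text
time_s: 10.65
tool_pos: [0.5785, -0.0774, 0.1096]
tool_rot: [180.0, 0.0, -38.1]
force: [3.1, -0.4, -11.2]
grip_width: 0.0307
grasp_force: 40.0
```

Request:
{"fn": "play_rows", "kwargs": {"steps": [[[0,0,-0.001,0,0,0,0],[0,0,-0.001,0,0,0,0],[0,0,0,0,0,0,0],[0,0,0,0,0,0,0]]]}}

```text
time_s: 11.05
tool_pos: [0.5785, -0.0774, 0.1112]
tool_rot: [180.0, 0.0, -38.1]
force: [4.2, -0.0, -13.4]
grip_width: 0.031
grasp_force: 40.0
```

Request:
{"fn": "play_rows", "kwargs": {"steps": [[[0,0,-0.0007,0,0,0,0],[0,0,0,0,0,0,0],[0,0,0,0,0,0,0]]]}}

```text
time_s: 11.35
tool_pos: [0.5784, -0.0774, 0.1115]
tool_rot: [180.0, 0.0, -38.1]
force: [5.0, 0.6, -18.8]
grip_width: 0.0304
grasp_force: 40.0
```

Request:
{"fn": "play_rows", "kwargs": {"steps": [[[0,0,-0.00025,0,0,-0.1,0],[0,0,-0.0003,0,0,-0.1,0],[0,0,-0.0003,0,0,-0.1,0],[0,0,-0.0003,0,0,-0.1,0]]]}}

```text
time_s: 11.75
tool_pos: [0.5783, -0.0775, 0.1126]
tool_rot: [180.0, 0.1, -14.9]
force: [4.8, 0.0, -17.6]
grip_width: 0.0309
grasp_force: 40.0
```

```bash
python3 -c "
from h import *
o=get_obs();print(o['tool_pos'],o['force'],o['wrist_torque'],o['grip_width'])"
```

```text
[ 0.57831845 -0.07751189  0.11264095] [ 4.84388546e+00  1.72409163e-02 -1.76303949e+01] [ 0.11148407 -1.01279364 -0.0728244 ] 0.030922060338947323
```

Request:
{"fn": "play_rows", "kwargs": {"steps": [[[0,0,-0.0003,0,0,-0.1,0],[0,0,-0.0003,0,0,-0.1,0],[0,0,-0.0003,0,0,-0.1,0],[0,0,-0.00028,0,0,-0.1,0],[0,0,-0.00028,0,0,-0.1,0],[0,0,-0.00028,0,0,-0.1,0]]]}}

```text
time_s: 12.35
tool_pos: [0.5783, -0.0777, 0.1144]
tool_rot: [180.0, 0.1, 19.5]
force: [5.1, 0.1, -17.8]
grip_width: 0.031
grasp_force: 40.0
```

Request:
{"fn": "play_rows", "kwargs": {"steps": [[[0,0,-0.00028,0,0,-0.1,0],[0,0,-0.00028,0,0,-0.1,0],[0,0,-0.00028,0,0,-0.1,0],[0,0,-0.00028,0,0,-0.1,0],[0,0,-0.00028,0,0,-0.1,0]]]}}

```text
time_s: 12.85
tool_pos: [0.5785, -0.0779, 0.1157]
tool_rot: [-180.0, 0.0, 48.1]
force: [4.9, -0.3, -17.1]
grip_width: 0.0312
grasp_force: 40.0
```

Request:
{"fn": "play_rows", "kwargs": {"steps": [[[0,0,-0.00028,0,0,-0.1,0],[0,0,-0.00028,0,0,-0.1,0],[0,0,-0.00028,0,0,-0.1,0],[0,0,-0.00028,0,0,-0.1,0],[0,0,-0.00028,0,0,-0.1,0],[0,0,-0.00028,0,0,-0.1,0],[0,0,-0.00028,0,0,-0.1,0],[0,0,-0.00028,0,0,-0.1,0]]]}}

```text
time_s: 13.65
tool_pos: [0.5787, -0.0778, 0.118]
tool_rot: [-180.0, 0.0, 93.9]
force: [5.5, -0.5, -18.0]
grip_width: 0.0308
grasp_force: 40.0
```

```bash
python3 -c "
from h import *
o=get_obs();print(o['tool_pos'],o['tool_rot'],o['force'],o['wrist_torque'],o['qpos'][6])"
```

```text
[ 0.57872069 -0.07782832  0.11801621] [-1.79992704e+02  1.51202855e-02  9.39359553e+01] [  5.52746372  -0.47214079 -18.03558283] [ 0.0468347  -1.40653867 -0.04406707] 7.839616050767508
```

Request:
{"fn": "play_rows", "kwargs": {"steps": [[[0,0,0,0,0,-0.05,0],[0,0,0,0,0,-0.05,0],[0,0,0,0,0,-0.05,0],[0,0,0,0,0,-0.05,0]]], "force": 15}}

```text
time_s: 14.05
tool_pos: [0.5785, -0.0779, 0.1187]
tool_rot: [-180.0, 0.0, 105.3]
force: [4.2, 0.5, -13.8]
grip_width: 0.0314
grasp_force: 15.0
```

```bash
python3 -c "
from h import *
o=get_obs();print(o['tool_pos'],o['tool_rot'],o['force'],o['wrist_torque'],o['qpos'][6])"
```

```text
[ 0.57852738 -0.07788378  0.11867919] [-1.79970957e+02  1.72629458e-02  1.05275770e+02] [  4.23277712   0.48105094 -13.7686038 ] [ 0.09486492 -0.88714756  0.03185492] 18.937947692968496
```

Request:
{"fn": "play_rows", "kwargs": {"steps": [[[0,0,-0.0002,0,0,-0.04,0],[0,0,-0.0001,0,0,-0.04,0],[0,0,0,0,0,0,0]]]}}

```text
time_s: 14.35
tool_pos: [0.5785, -0.0779, 0.1189]
tool_rot: [-180.0, 0.0, 109.8]
force: [5.5, -0.5, -15.3]
grip_width: 0.0313
grasp_force: 15.0
```

```bash
python3 -c "
from h import *
o=get_obs();print(o['tool_pos'],o['tool_rot'],o['force'],o['wrist_torque'],o['qpos'][6])"
```

```text
[ 0.57854859 -0.07787477  0.11892627] [-1.79973087e+02  1.41210139e-02  1.09756353e+02] [  5.47026585  -0.49141024 -15.28148057] [ 0.02514791 -0.90598139  0.02659177] 23.32342957190633
```

Request:
{"fn": "play_rows", "kwargs": {"steps": [[[0,0,0,0,0,-0.04,0],[0,0,0,0,0,-0.03,0],[0,0,0,0,0,0,0]]]}}

```text
time_s: 14.65
tool_pos: [0.5786, -0.0779, 0.1191]
tool_rot: [-180.0, 0.0, 113.8]
force: [3.5, -0.8, -14.8]
grip_width: 0.0315
grasp_force: 15.0
```

```bash
python3 -c "
from h import *
o=get_obs();print(o['tool_pos'],o['tool_rot'],o['force'],o['wrist_torque'],o['qpos'][6])"
```

```text
[ 0.5785558  -0.07786704  0.11908371] [-1.79976941e+02  1.85165249e-02  1.13751707e+02] [  3.51889298  -0.78228308 -14.84800897] [-0.11159204 -0.93041346  0.01325581] 27.22969102034539
```

Request:
{"fn": "play_rows", "kwargs": {"steps": [[[0,0,0,0,0,-0.04,0],[0,0,0,0,0,0,0],[0,0,0,0,0,0,0]]]}}

```text
time_s: 14.95
tool_pos: [0.5786, -0.0778, 0.1191]
tool_rot: [-180.0, 0.0, 116.0]
force: [4.0, -0.7, -14.6]
grip_width: 0.0313
grasp_force: 15.0
```

```bash
python3 -c "
from h import *
o=get_obs();print(o['tool_pos'],o['tool_rot'],o['force'],o['wrist_torque'],o['qpos'][6])"
```

```text
[ 0.57861024 -0.0778092   0.11912423] [-1.79982227e+02  2.00831796e-02  1.15987676e+02] [  3.96898778  -0.71214918 -14.63435714] [-0.1544031  -0.78519768  0.00136595] 29.41220507135323
```

Request:
{"fn": "play_rows", "kwargs": {"steps": [[[0,0,0,0,0,-0.05,0],[0,0,0,0,0,-0.05,0],[0,0,0,0,0,0,0]]]}}

```text
time_s: 15.25
tool_pos: [0.5786, -0.0778, 0.1191]
tool_rot: [-180.0, 0.0, 121.7]
force: [3.2, -0.6, -14.1]
grip_width: 0.0318
grasp_force: 15.0
```

```bash
python3 -c "
from h import *
o=get_obs();print(o['tool_pos'],o['tool_rot'],o['force'],o['wrist_torque'],o['qpos'][6])"
```

```text
[ 0.57860975 -0.07779901  0.11913357] [-1.79982563e+02  1.67554903e-02  1.21747344e+02] [  3.22684575  -0.57983377 -14.0953091 ] [-0.18028174 -0.74503395  0.05286868] 35.04826938114646
```

Request:
{"fn": "play_rows", "kwargs": {"steps": [[[0,0,0.0006,0,0,0,0],[0,0,0,0,0,-0.06,0],[0,0,0,0,0,-0.06,0],[0,0,0,0,0,0,0]]], "force": 22}}

```text
time_s: 15.65
tool_pos: [0.5787, -0.0778, 0.1187]
tool_rot: [-180.0, 0.0, 128.6]
force: [3.4, -0.9, -13.2]
grip_width: 0.0313
grasp_force: 22.0
```

```bash
python3 -c "
from h import *
o=get_obs();print(o['tool_pos'],o['tool_rot'],o['force'],o['wrist_torque'],o['qpos'][6])"
```

```text
[ 0.57869771 -0.07779222  0.11870698] [-1.79987932e+02  2.38732626e-02  1.28614735e+02] [  3.38750825  -0.89831696 -13.22653594] [-0.24795941 -0.69491361  0.01648792] 41.759734713383935
```

Request:
{"fn": "play_rows", "kwargs": {"steps": [[[0,0,0,0,0,-0.06,0],[0,0,0,0,0,-0.06,0],[0,0,0,0,0,0,0]]]}}

```text
time_s: 15.95
tool_pos: [0.5787, -0.0778, 0.1189]
tool_rot: [-180.0, 0.0, 135.4]
force: [2.7, -1.8, -10.5]
grip_width: 0.0313
grasp_force: 22.0
```

```bash
python3 -c "
from h import *
o=get_obs();print(o['tool_pos'],o['tool_rot'],o['force'],o['wrist_torque'],o['qpos'][6])"
```

```text
[ 0.57874632 -0.0777982   0.11892397] [-1.79991886e+02  3.02608209e-02  1.35435528e+02] [  2.65150167  -1.81363497 -10.54023883] [-0.36059918 -0.5358157   0.04106078] 48.432506949299714
```

Request:
{"fn": "play_rows", "kwargs": {"steps": [[[0,0,0,0,0,-0.05,0],[0,0,0,0,0,-0.05,0],[0,0,0,0,0,0,0]]]}}

```text
time_s: 16.25
tool_pos: [0.5788, -0.0778, 0.1191]
tool_rot: [-180.0, 0.0, 141.1]
force: [2.5, -1.3, -8.3]
grip_width: 0.0314
grasp_force: 22.0
```

```bash
python3 -c "
from h import *
o=get_obs();print(o['tool_pos'],o['tool_rot'],o['force'],o['wrist_torque'],o['qpos'][6])"
```

```text
[ 0.57882884 -0.07781119  0.11914699] [-1.79995273e+02  4.27288912e-02  1.41133725e+02] [ 2.46219317 -1.32893366 -8.33478577] [-0.36889331 -0.39973551  0.04390321] 54.00523645641577
```

Request:
{"fn": "play_rows", "kwargs": {"steps": [[[0,0,0,0,0,-0.05,0],[0,0,0,0,0,-0.05,0],[0,0,0,0,0,0,0]]]}}

```text
time_s: 16.55
tool_pos: [0.5788, -0.0778, 0.1192]
tool_rot: [-180.0, 0.0, 146.9]
force: [1.2, -1.4, -7.6]
grip_width: 0.0312
grasp_force: 22.0
```

```bash
python3 -c "
from h import *
o=get_obs();print(o['tool_pos'],o['tool_rot'],o['force'],o['wrist_torque'],o['qpos'][6])"
```

```text
[ 0.57884935 -0.07782967  0.11919553] [-1.79989700e+02  4.35623214e-02  1.46855260e+02] [ 1.24519078 -1.37847541 -7.62707178] [-0.37014265 -0.19978294  0.08841036] 59.59950378017083
```

Request:
{"fn": "play_rows", "kwargs": {"steps": [[[0,0,0,0,0,-0.05,0],[0,0,0,0,0,-0.05,0],[0,0,0,0,0,0,0]]]}}

```text
time_s: 16.85
tool_pos: [0.579, -0.0779, 0.1194]
tool_rot: [-180.0, 0.1, 152.6]
force: [1.3, -1.7, -5.6]
grip_width: 0.0311
grasp_force: 22.0
```

```bash
python3 -c "
from h import *
o=get_obs();print(o['tool_pos'],o['tool_rot'],o['force'],o['wrist_torque'],o['qpos'][6])"
```

```text
[ 0.5789785  -0.07786248  0.1194388 ] [-1.79991639e+02  6.24507713e-02  1.52581078e+02] [ 1.26657134 -1.67326017 -5.57308634] [-0.36668678 -0.1747865  -0.02919186] 65.19927695277812
```

Request:
{"fn": "play_rows", "kwargs": {"steps": [[[0,0,0,0,0,-0.05,0],[0,0,0,0,0,-0.05,0],[0,0,0,0,0,0,0]]]}}

```text
time_s: 17.15
tool_pos: [0.5791, -0.0779, 0.1196]
tool_rot: [-180.0, 0.1, 158.3]
force: [-0.1, -1.1, -3.3]
grip_width: 0.0315
grasp_force: 22.0
```

```bash
python3 -c "
from h import *
o=get_obs();print(o['tool_pos'],o['tool_rot'],o['force'],o['wrist_torque'],o['qpos'][6])
c=read_camera('wrist');cv2.imwrite('pics/w6.png',cv2.resize(c['frame'][110:290,150:350,::-1],(600,540)))"
```

```text
[ 0.57906314 -0.07785496  0.1196202 ] [-1.79987871e+02  7.30824369e-02  1.58307165e+02] [-0.09827915 -1.12088213 -3.28630227] [-0.48054948  0.00992353  0.04220951] 70.79473566979247
```

View pics/w6.png

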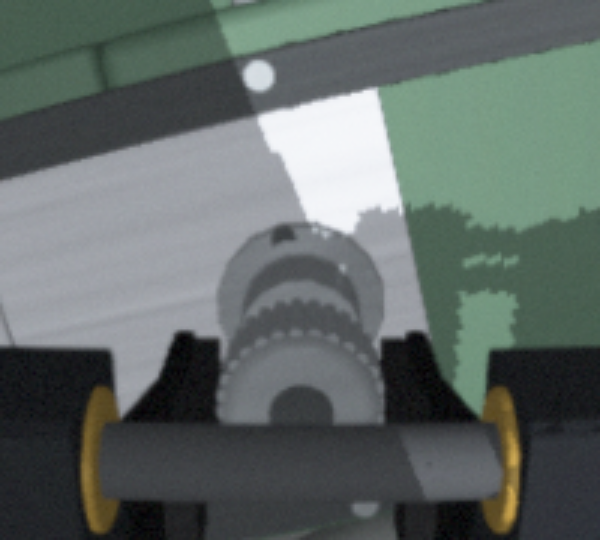

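Request:
{"fn": "play_rows", "kwargs": {"steps": [[[0,0,-0.0001,0,0,-0.05,0],[0,0,-0.0001,0,0,-0.05,0],[0,0,0,0,0,0,0]]]}}

```text
time_s: 17.5
tool_pos: [0.5791, -0.0778, 0.1197]
tool_rot: [-180.0, 0.1, 164.1]
force: [-0.2, -0.6, -1.3]
grip_width: 0.0314
grasp_force: 22.0
```

```bash
python3 -c "
from h import *
o=get_obs();print(o['tool_pos'],o['tool_rot'],o['force'],o['wrist_torque'],o['qpos'][6])"
```

```text
[ 0.57913144 -0.07780203  0.11968196] [-1.79985945e+02  7.70019058e-02  1.64073803e+02] [-0.23140352 -0.60822054 -1.3253102 ] [-0.52148028  0.02849164  0.03603143] 76.42971966805887
```

Request:
{"fn": "play_rows", "kwargs": {"steps": [[[0,0,-0.0001,0,0,-0.05,0],[0,0,-0.0001,0,0,-0.05,0],[0,0,0,0,0,0,0]]]}}

```text
time_s: 17.8
tool_pos: [0.5792, -0.0777, 0.1197]
tool_rot: [-180.0, 0.1, 169.8]
force: [-0.6, -2.1, -2.2]
grip_width: 0.0312
grasp_force: 22.0
```

```bash
python3 -c "
from h import *
o=get_obs();print(o['tool_pos'],o['tool_rot'],o['force'],o['wrist_torque'],o['qpos'][6])"
```

```text
[ 0.57915232 -0.07774818  0.11970622] [-1.79984418e+02  7.48178664e-02  1.69781843e+02] [-0.56372035 -2.06341534 -2.1648747 ] [-0.54788844 -0.02224889 -0.06619252] 82.00779595329496
```

Request:
{"fn": "play_rows", "kwargs": {"steps": [[[0,0,0,0,0,-0.05,0],[0,0,0,0,0,-0.05,0]]]}}

```text
time_s: 18.0
tool_pos: [0.5792, -0.0778, 0.1197]
tool_rot: [-180.0, 0.1, 175.5]
force: [-0.5, -1.5, -0.5]
grip_width: 0.0311
grasp_force: 22.0
```

```bash
python3 -c "
from h import *
o=get_obs();print(o['tool_pos'],o['tool_rot'],o['force'],o['wrist_torque'],o['qpos'][6],o['effort'][6])"
```

```text
[ 0.57916743 -0.07779677  0.11972201] [-1.79975827e+02  7.25851249e-02  1.75548499e+02] [-0.52860749 -1.50637306 -0.52040923] [-0.48575544 -0.0036858  -0.28553256] 87.64733058066518 -0.23312536999583244
```

Request:
{"fn": "play_rows", "kwargs": {"steps": [[[0,0,0,0,0,0,0.05],[0,0,0,0,0,0,0.05],[0,0,0,0,0,0,0.05],[0,0,-0.01,0,0,0,0.06],[0,0,-0.02,0,0,0,0.06],[0,0,-0.02,0,0,0,0.06],[0,0,-0.01,0,0,0.148,0.06],[0,0,0,0,0,0.148,0.03],[0,0,0,0,0,0.148,0.03],[0,0,0,0,0,0.148,0],[0,0,0,0,0,0.148,0],[0,0,0,0,0,0.148,0]]]}}

```text
time_s: 19.2
tool_pos: [0.579, -0.0772, 0.1799]
tool_rot: [179.9, 0.0, 124.4]
force: [0.3, -0.2, 0.1]
grip_width: 0.0278
grasp_force: 0.0
```

Request:
{"fn": "play_rows", "kwargs": {"steps": [[[0,0,0,0,0,0.148,0],[0,0,0,0,0,0.148,0],[0,0,0,0,0,0.148,0],[0,0,0,0,0,0.148,0],[0,0,0,0,0,0.148,0],[-0.035,0,0,0,0,0,0],[-0.035,0,0,0,0,0,0],[-0.035,0,0,0,0,0,0],[0,0,0,0,0,0,0],[0,0,0,0,0,0,0]]]}}

```text
time_s: 20.2
tool_pos: [0.5649, -0.1822, 0.1797]
tool_rot: [179.9, -0.0, 82.2]
force: [-0.2, -0.1, -0.6]
grip_width: 0.0004
grasp_force: 0.0
```

```bash
python3 - <<'E'
from h import *
o=get_obs();print(o['tool_pos'],o['tool_rot'],o['grip_width'])
w=read_camera("wrist");s=read_camera("side");sc=read_camera("scene")
for n,c in(("wrist",w),("side",s)): print([np.round(proj(c,p,n),0) for p in((.5788,-.0776,.1595),(.5668,-.1618,.126),o['tool_pos'])])
a=w["frame"][90:340,150:350,::-1];b=s["frame"][140:235,240:360,::-1];c=sc["frame"][150:245,180:300,::-1]
cv2.imwrite("pics/m7.png",np.hstack([cv2.resize(a,(420,525)),np.vstack([cv2.resize(b,(330,262),interpolation=2),cv2.resize(c,(330,263),interpolation=2)])]))
E
```

```text
[ 0.56485639 -0.18220833  0.17965899] [ 1.79947573e+02 -2.58439294e-02  8.22332736e+01] 0.0003965706813756315
[array([249.,  65.]), array([248., 175.]), array([250., 221.])]
[array([281., 179.]), array([296., 204.]), array([301., 192.])]
```

View pics/m7.png

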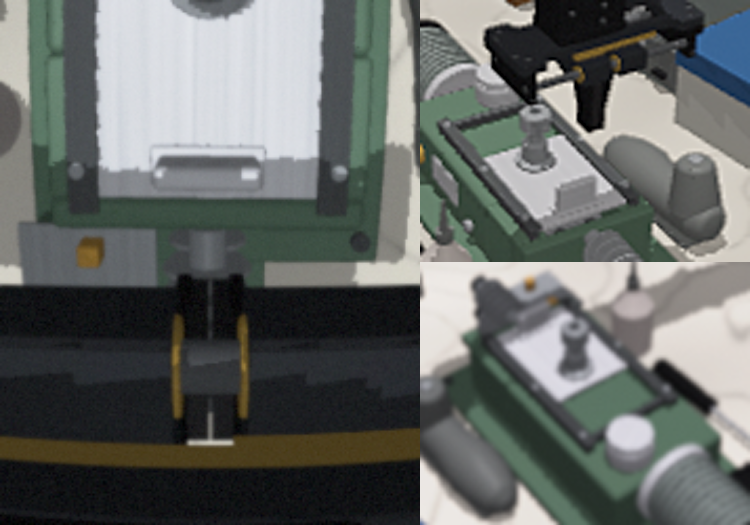

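Request:
{"fn": "play_rows", "kwargs": {"steps": [[[0,0,0.025,0,0,0,0],[0,0,0.025,0,0,0,0],[0,0,0.02,0,0,0,0],[0,0,0.007,0,0,0,0],[0,0,0.006,0,0,0,0],[0,0,0.005,0,0,0,0],[0,0,0,0,0,0,0]]]}}

```text
time_s: 21.05
tool_pos: [0.565, -0.1813, 0.0911]
tool_rot: [180.0, -0.0, 82.4]
force: [-0.5, 0.6, -0.4]
grip_width: 0.0005
grasp_force: 0.0
```

Request:
{"fn": "play_rows", "kwargs": {"steps": [[[0.003,0,0,0,0,0,0],[0.003,0,0,0,0,0,0],[0.003,0,0,0,0,0,0],[0.003,0,0,0,0,0,0],[0,0,0,0,0,0,0]]]}}

```text
time_s: 21.55
tool_pos: [0.5667, -0.1715, 0.0917]
tool_rot: [179.9, 0.1, 82.3]
force: [0.4, -4.5, 1.9]
grip_width: 0.0002
grasp_force: 2.4
```

Request:
{"fn": "play_rows", "kwargs": {"steps": [[[0.004,0,0,0,0,0,0],[0.005,0,0,0,0,0,0],[0.005,0,0,0,0,0,0],[0.005,0,0,0,0,0,0],[0.005,0,0,0,0,0,0],[0.005,0,0,0,0,0,0],[0.005,0,0,0,0,0,0],[0.005,0,0,0,0,0,0],[0.005,0,0,0,0,0,0],[0.005,0,0,0,0,0,0],[0,0,0,0,0,0,0]]]}}

```text
time_s: 22.65
tool_pos: [0.5739, -0.1218, 0.0917]
tool_rot: [179.8, 0.1, 82.4]
force: [2.4, -3.2, 1.5]
grip_width: 0.0004
grasp_force: 1.7
```

Request:
{"fn": "play_rows", "kwargs": {"steps": [[[0.003,0,0,0,0,0,0],[0.002,0,0,0,0,0,0],[0.002,0,0,0,0,0,0],[0,0,0,0,0,0,0]]]}}

```text
time_s: 23.05
tool_pos: [0.5742, -0.1195, 0.0918]
tool_rot: [179.8, 0.3, 82.2]
force: [1.7, -10.4, 0.7]
grip_width: 0.0003
grasp_force: 5.3
```

Request:
{"fn": "play_rows", "kwargs": {"steps": [[[0.001,0,0,0,0,0,0],[0.001,0,0,0,0,0,0],[0.001,0,0,0,0,0,0],[0,0,0,0,0,0,0]]]}}

```text
time_s: 23.45
tool_pos: [0.5742, -0.1195, 0.0919]
tool_rot: [179.8, 0.5, 82.1]
force: [0.6, -14.9, 2.1]
grip_width: 0.0002
grasp_force: 7.5
```

Request:
{"fn": "play_rows", "kwargs": {"steps": [[[0.001,0,0,0,0,0,0],[0.001,0,0,0,0,0,0],[0,0,0,0,0,0,0]]]}}

```text
time_s: 23.75
tool_pos: [0.5742, -0.1195, 0.0919]
tool_rot: [179.8, 0.6, 82.0]
force: [0.8, -18.9, 0.7]
grip_width: 0.0004
grasp_force: 8.9
```

Request:
{"fn": "play_rows", "kwargs": {"steps": [[[-0.008,0,0,0,0,0,0],[-0.01,0,0,0,0,0,0],[0,0,-0.02,0,0,0,0],[0,0,-0.03,0,0,0,0],[0,0,-0.03,0,0,0,0],[-0.03,0,-0.03,0,0,0,0],[-0.03,0,-0.01,0,0,0,0],[-0.02,0,0,0,0,0,0],[0,0,0,0,0,0,0],[0,0,0,0,0,0,0]]]}}

```text
time_s: 24.75
tool_pos: [0.5614, -0.2046, 0.2103]
tool_rot: [-179.9, -0.1, 82.4]
force: [0.3, 0.5, -0.2]
grip_width: 0.0007
grasp_force: 0.0
```

```bash
python3 - <<'E'
from h import *
o=get_obs();print(o['tool_pos'],o['force'])
w=read_camera("wrist");s=read_camera("side");sc=read_camera("scene")
e=np.array([.141,.99,0])*.06
for n,c,sil in(("wrist",w,0),("side",s,0),("scene",sc,0)):
    print(n,[np.round(proj(c,np.array(p)+e,n),1) for p in((.5788,-.0776,.1595),(.5668,-.1618,.126))],[(k["extent"],round(k["p"],2)) for k in silhouettes(n,"knob")[:1]])
a=w["frame"][0:250,130:370,::-1];b=s["frame"][140:235,240:360,::-1];c=sc["frame"][150:245,180:300,::-1]
cv2.imwrite("pics/m8.png",np.hstack([cv2.resize(a,(440,460)),np.vstack([cv2.resize(b,(330,230),interpolation=2),cv2.resize(c,(330,230),interpolation=2)])]))
E
```

```text
[ 0.56138554 -0.20457359  0.21028778] [ 0.2786881   0.53482604 -0.22345538]
wrist [array([251. , -21.7]), array([249.9,  79. ])] [([241.7, 1.2, 257.1, 4.2], 0.55)]
side [array([271.2, 168.4]), array([285.4, 192.9])] []
scene [array([247.2, 183.2]), array([230.9, 176.2])] [([244.1, 177.9, 252.9, 193.3], 0.66)]
```

View pics/m8.png

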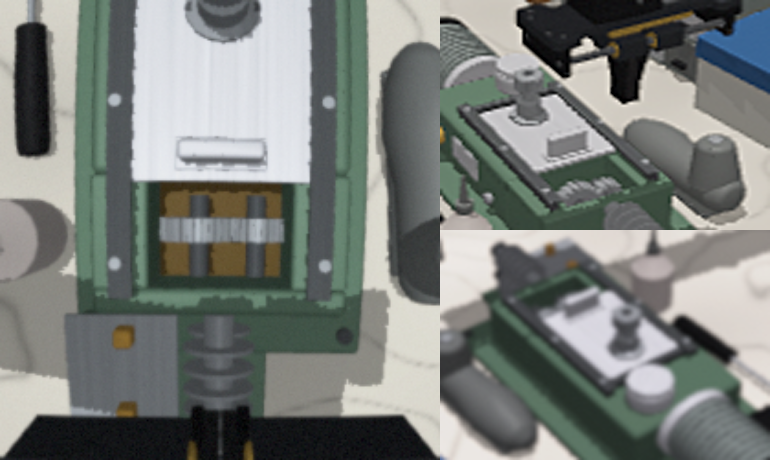

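```bash
python3 -c "
from cell import *
print(sign_off())"
```

```text
the job is handed in; nothing more can be done
None
```

The job is handed in. The screw is screwed out fully home and stays up by itself. The cover was then slid until it stalled at its stop, with the gears exposed, and the tin and the rest were not touched. The screw tightened to about 0.29 N m at the last turn; I had no direct reading of the force on its thread, so I can't confirm it stayed under the limit.

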